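# Put the topping dish away in the chilled case

## Robot

A 6-joint arm with a two-finger parallel gripper is mounted at the origin on the work surface. World frame = base frame: x ahead of the robot, y to its left, z up, the work surface at z = 0. Lengths are in m, angles in degrees, forces in N, time in s.
With the tool pointing down it reaches from about 0.35 to 0.875 m from the base axis. Payload 4.2 kg.
Tool frame: the origin (TCP) lies where the fingers leave the gripper's body, on its centre line; the fingertips stand 70 mm ahead of it and the grasp point (between the pads) lies 51 mm ahead of it; z points along the fingers, y is the direction in which the jaws open and shut (so a half turn about z gives the same grasp; the last joint's range is limited). The gripper opens to 87 mm and grips with 3 to 60 N. Pads are 19 mm wide; open, the fingers measure 117 mm over their backs; the gripper's body (75 mm by 190 mm) begins 51 mm behind the grasp point.
Start: joints at [-48.61, 22.042, 0.453, 0, -68.411, -14.817], TCP at [0.28, -0.559, 0.292] pointing down, gripper open.
Joint ranges: [-179.83, 179.83], [-69.29, 118.12], [-61.27, 80.66], [-181.25, 117.63], [-171.15, -9.14], [-177.46, 177.46]. Speed limits (degrees/s): [159.86, 159.86, 180, 180, 180, 180].

## Interface

Orientations are given as a 3x3 rotation matrix whose columns are the frame's x, y, z axes.
In Python, from station import sense, capture, camera_model, finish_job gives the robot as it stands.
- The arm moves only by the shell command python3 -m inch 'ROWS'. ROWS is JSON, a list of rows, each an object with "hand": the closure, from 0 (fully open) to 1 (shut); "slide": the shift along the world's x, y, z in cm, a list of three; "yaw": the turn about the world's z in rad. A call has 1 to 10 rows; each row is the pose to reach, as a shift and turn from the pose commanded when the call began; what a row does not reach only later rows make up. A row lasts 1/8 s, in which the tool goes at most 62.5 mm and 10.7 degrees, less where a joint would pass 70% of its speed; a pose out of reach is approached as far as the arm can. A call with a gripper value outside its range is refused whole. The fingers move at their own pace and stop on an object; the grip force is fixed at half the most. Time passes only in rows, so rows that repeat a pose let the fingers close. It gives the time, the measured TCP pose, the force and the opening at its end, in the units of the state.
- sense(): the state, without advancing time (a new reading comes with each control period).
- capture(name): name is "side" or "top" or "wrist"; returns the picture (384x512x3 uint8, blue, green, red); there is no depth.
- camera_model(name): a dict with "mtx" (3x3 intrinsics, pixels), "k1" (the pictures are not rectified: a ray, as slopes to the right and down, at radius r is drawn at 1 + k1 r^2 times it, then the intrinsics apply), "xyz" and "orientation" of the camera in the world; the wrist camera has in their place "tool_from_camera" (4x4, takes a point from camera to tool coordinates, whose origin is the TCP and whose axes are the flange's). Camera axes: x right, y up, looking along -z (the intrinsics and any distortion apply to the point x, -y, -z); pixel columns grow to the right and rows downward; lengths in m; the calibration is good to about 2 mm. A picture is of the moment at which its call begins: read the wrist's pose just before it. camera_model takes no time and is no camera call.
- finish_job(): hands the job in, once; it reports no verdict.
The state is a dict: "time_s": time; "joints": joint angles; "joint_velocities": joint speeds; "effort": joint torques, N m; "tcp_pos": TCP position; "ee_rot": TCP orientation; "wrist_force": force on the tool from outside, world axes, zero at the start; "moment": the same for the moment, N m; "gripper_width": opening from 0.0 (shut) to 1.0 (fully open).
Only numpy, scipy, OpenCV 4.12 (cv2) and the standard library are available. Lean on these libraries where they do the work, as an engineer would, in place of code of your own. Each camera call takes 0.05 s, during which the arm holds its last target. There are 200 camera calls.

## Task

On the counter, first set the rectangular lidded dish fully down into the empty well of the wooden carrier; then lift the carrier by its handle and lower it, with the dish in it, flat into the open bay of the topping case. Last, push the case's clear cover shut until its catch clicks. Leave the round lidded bowl where it is, do not knock over the drinking glass or the brown sauce bottle, and let go of everything.

Things in the scene. Friction and masses are not known exactly. Their poses are not given: they have to be found in the camera images.
- dish: black rectangular lidded dish, 76 mm (its x) by 62 mm (its y), 36 mm high to the top of the lid (which does not come off), 0.16 kg; on the lid a wooden bar knob 46 mm long (along x), 12 mm thick (along y), 24 mm high, its top 60 mm above the underside. Origin: centre of the underside, z up.
- carrier: light wooden carrier, base 192 mm (its x) by 82 mm (its y), 0.34 kg; widest (198 by 88 mm) 26 mm above the underside. At its +x end is an open, empty rectangular well, at its -x end a built-in round black pot (66 mm across, top 62 mm high), across the middle a bridge handle. Origin: centre of the underside, z up.
- well (a point): centre of the floor of the carrier's empty well: 48 mm along the carrier's +x from its origin, 5 mm up; axes as the carrier. The well is 80 mm (x) by 66 mm (y) inside, its rim 26 mm above the carrier's underside, flared outward above 18 mm. The dish's origin lies here when the dish is seated.
- handle (a point): middle of the carrier's handle crossbar, 90 mm above the carrier's origin; axes as the carrier. The bar is 82 mm long (along y), 12 mm thick (along x), 16 mm tall (82 to 98 mm above the underside), on two end posts 8 mm thick at y = -37 and +37 mm.
- case: steel and clear-plastic topping case fixed on the counter; outline x -108 to 108, y -53 to 178 mm. Origin: on the counter under the centre of its open-topped bay. Bay walls reach 115 mm above the counter, the cover's rails along x = -112 and 112 mm reach 124 mm. On the bay's +y side (y from 48 to 178 mm) lies the steel housing, 115 mm high.
- bay (a point): centre of the bay's floor, 12 mm above the case's origin; axes as the case. The bay is 206 mm (x) by 96 mm (y); sloped guides at the foot of its walls leave about 197 by 87 mm at the floor. The carrier's origin lies here when the carrier is home, its long x axis along the case's x axis, either end first.
- cover (a joint): sliding clear cover of the case, in m: 0 is shut over the bay; starts parked over the housing (0.107 to 0.12). Shuts along the case's -y, with about 1 N; over the last 15 mm a sprung catch resists with up to about 5 N, then from about 6 mm it draws the cover home with a click and holds it at 0. Its upper face is 122 mm above the counter.
- pull (a point): middle of the top of the cover's pull bar, 152 mm above the counter; dark steel bar, 100 mm long (case x), 12 mm thick (case y), 30 mm tall above the cover, near the cover's +y edge: at case y = 35 mm plus the joint value, x = 0.
- bowl: round black lidded bowl, 84 mm across, 37 mm high, with a like wooden knob to 60 mm; not part of the job. Origin: centre of the underside.
- glass: drinking glass, 72 mm across, 90 mm high. Origin: centre of the underside, z up.
- soy: brown glass sauce bottle, 54 mm across, 150 mm high. Origin: centre of the underside, z up.

How it is judged:
By the outcome, as a careful person would: the job done as asked, in the order asked, and still so for the second after the job is handed in, with the robot touching nothing.
It also fails if it takes over 67 s, if anything falls off the work surface, if the arm or the gripper's body presses on something with over 40 N, if the wrist force passes 120 N, or if a joint passes its speed limit or range.

## Working session

There is one attempt and no reset: what is moved stays moved. The work goes in short steps, Python scripts to look and compute and a shell command to move; the robot and the scene stay as the last step left them, time stands still between calls to the robot, and variables do not carry over. Pictures are saved under pics/ and viewed, about 8 in all and at most 12, crops included, and the job is handed in when it is done.

```bash
mkdir -p pics; ls; python3 - <<'E'
from station import *
import cv2
s=sense();print(s)
for n in("top","side"):
    cv2.imwrite(f"pics/{n}0.png",capture(n));print(n,camera_model(n))
print(camera_model("wrist"))
E
```

```text
pics
{'time_s': 0.0, 'joints': array([-4.86087343e+01,  2.20900195e+01,  3.79342212e-01, -2.79270867e-02,
       -6.84124149e+01, -1.48153269e+01]), 'joint_velocities': array([-0.06762501, -0.03091591, -0.00212719, -0.0142765 , -0.00856673,
       -0.04081105]), 'effort': array([ 2.27849465e-03, -3.90671146e+01,  1.87404603e+01,  4.21973214e+00,
        1.10181549e-02, -1.63366403e-04]), 'tcp_pos': array([ 0.27941417, -0.55855095,  0.29116703]), 'ee_rot': array([[-8.94422567e-01, -4.47221539e-01, -1.08044555e-03],
       [-4.47222830e-01,  8.94420531e-01,  1.91137022e-03],
       [ 1.11566753e-04,  2.19277257e-03, -9.99997590e-01]]), 'wrist_force': array([-0.79938913, -0.26325462, -0.1897893 ]), 'moment': array([ 0.01571394,  0.0433169 , -0.00899326]), 'gripper_width': 1.0035820306887768}
top {'mtx': array([[486.29943369,   0.        , 245.7373824 ],
       [  0.        , 486.29943369, 191.70265644],
       [  0.        ,   0.        ,   1.        ]]), 'k1': -0.02916088179392778, 'xyz': array([ 0.47936272, -0.06207437,  1.38018895]), 'orientation': array([[-0.01291056,  0.99550411, -
[... 371 characters left out ...]
': array([[-0.99880073,  0.03980783, -0.02850332],
       [-0.04573775, -0.55092203,  0.83330245],
       [ 0.01746886,  0.83360677,  0.55208204]])}
{'mtx': array([[342.77169297,   0.        , 259.59992211],
       [  0.        , 342.77169297, 193.84307196],
       [  0.        ,   0.        ,   1.        ]]), 'k1': 0.01241981841164251, 'tool_from_camera': array([[-8.85966213e-04,  9.70490768e-01,  2.41136652e-01,
         6.55535980e-02],
       [ 9.99999528e-01,  9.55900503e-04, -1.73042203e-04,
         5.59256472e-04],
       [-3.98438506e-04,  2.41136384e-01, -9.70491157e-01,
        -9.29183728e-02],
       [ 0.00000000e+00,  0.00000000e+00,  0.00000000e+00,
         1.00000000e+00]])}
```

```bash
python3 -c "
import cv2
for n in('top','side'):
    cv2.imwrite(f'pics/{n}0b.png',cv2.resize(cv2.imread(f'pics/{n}0.png'),(800,600),interpolation=cv2.INTER_CUBIC))"
```

```text
(no output)
```

View pics/top0b.png

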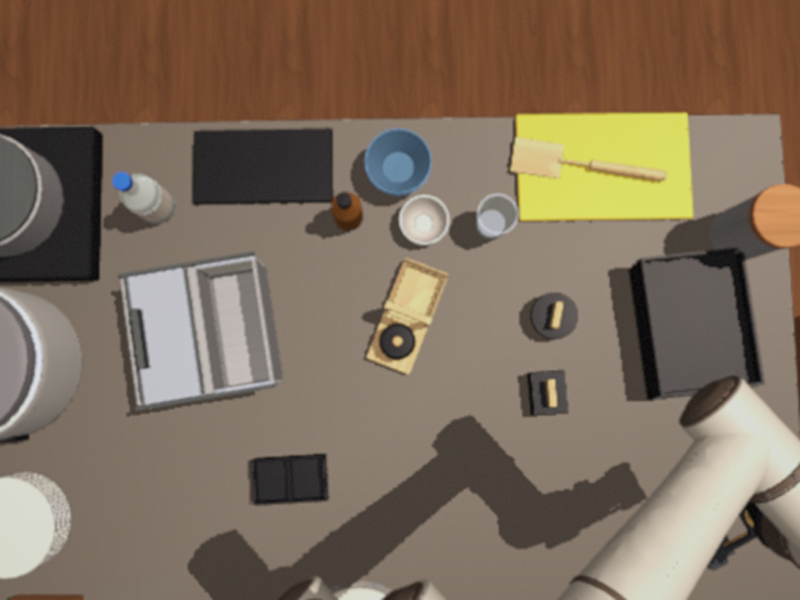

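View pics/side0b.png

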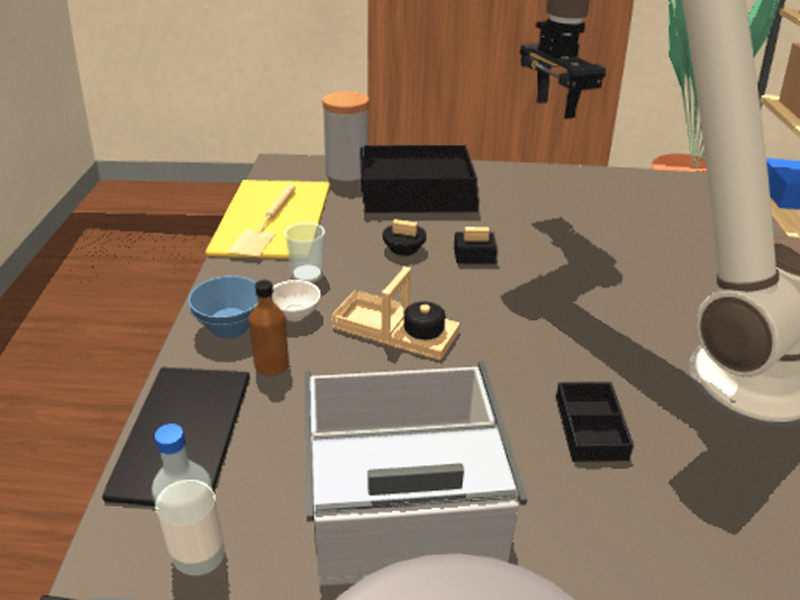

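The top view shows the dish at about (548,393), the carrier with its rim corners at (405,260), (447,270), (408,374) and (367,362), and the case running from (120,275) to (281,382) with its pull at (139,338). The well is towards image-up. The glass at (495,216), bottle at (347,211) and bowl at (554,315) are all clear of the path.

```bash
cat > h.py <<'E'
import numpy as np, cv2
from station import *
from scipy.spatial.transform import Rotation as R
def cam(n,s=None):
    m=camera_model(n)
    if n!="wrist": return m,np.array(m["xyz"]),np.array(m["orientation"])
    T=np.eye(4);T[:3,:3]=s["ee_rot"];T[:3,3]=s["tcp_pos"];T=T@m["tool_from_camera"]
    return m,T[:3,3],T[:3,:3]
def back(c,uv,z):
    m,p,O=c
    d=cv2.undistortPoints(np.array([[uv]],float),m["mtx"],np.array([m["k1"],0,0,0.]))[0,0]
    r=O@np.array([d[0],-d[1],-1]);return p+r*(z-p[2])/r[2]
def proj(c,P):
    m,p,O=c
    q=(np.atleast_2d(P)-p)@O*[1,-1,-1]
    return cv2.projectPoints(q,np.zeros(3),np.zeros(3),m["mtx"],np.array([m["k1"],0,0,0.]))[0][:,0]
E
python3 - <<'E'
from h import *
c=cam("top");k=.64
for n,z,L in[("dish lid",.036,[(528,372),(564,370),(568,413),(530,416)]),("knob",.06,[(551,393),(549,380),(553,406)]),("carrier",.026,[(405,260),(447,270),(408,374),(367,362)]),("pot",.062,[(397,341)]),("case",.115,[(120,275),(258,255),(281,382),(135,410)]),("pull",.152,[(135,310),(145,367),(139,338)]),("bowl knob",.06,[(556,315)]),("glass",.09,[(497,212)]),("soy",.15,[(344,200)])]:
    print(n,[np.round(back(c,(u*k,v*k),z)[:2],3).tolist() for u,v in L])
E
```

```text
dish lid [[0.474, -0.303], [0.477, -0.366], [0.402, -0.371], [0.398, -0.304]]
knob [[0.438, -0.337], [0.46, -0.334], [0.416, -0.34]]
carrier [[0.678, -0.089], [0.659, -0.164], [0.474, -0.092], [0.496, -0.019]]
pot [[0.531, -0.073]]
case [[0.646, 0.394], [0.677, 0.16], [0.464, 0.121], [0.42, 0.365]]
pull [[0.584, 0.355], [0.491, 0.337], [0.538, 0.347]]
bowl knob [[0.573, -0.35]]
glass [[0.75, -0.248]]
soy [[0.761, 0.012]]
```

```bash
R='[]'; python3 -m inch '[{"hand":0,"slide":[15.9,22.3,0],"yaw":-0.41},{"hand":0,"slide":[15.9,22.3,0],"yaw":-0.41},{"hand":0,"slide":[15.9,22.3,0],"yaw":-0.41},{"hand":0,"slide":[15.9,22.3,0],"yaw":-0.41},{"hand":0,"slide":[15.9,22.3,0],"yaw":-0.41},{"hand":0,"slide":[15.9,22.3,0],"yaw":-0.41},{"hand":0,"slide":[15.9,22.3,0],"yaw":-0.41}]'; python3 - <<'E'
from h import *
import pickle
s=sense();im=capture("wrist");pickle.dump(s,open("s1.pkl","wb"));cv2.imwrite("pics/w1.png",im)
cv2.imwrite("pics/w1b.png",cv2.resize(im,(800,600),interpolation=cv2.INTER_CUBIC));print(s["tcp_pos"],s["joint_velocities"].round(2))
c=cam("wrist",s);print(proj(c,np.array([[.438,-.336,.06],[.577,-.091,.0]]))/.64)
E
```

```text
time_s: 0.98
tcp_pos: [0.4383, -0.3362, 0.292]
ee_rot: [[-0.999, -0.054, -0.001], [-0.054, 0.999, 0.0], [0.001, 0.0, -1.0]]
wrist_force: [-0.2, -0.3, -0.1]
gripper_width: 1.0
[ 0.43827064 -0.33615291  0.29196375] [-1.33  0.04  0.01 -0.04 -0.02 -0.07]
[[404.91889262 279.3591887 ]
 [704.81899233 452.34145049]]
```

View pics/w1b.png

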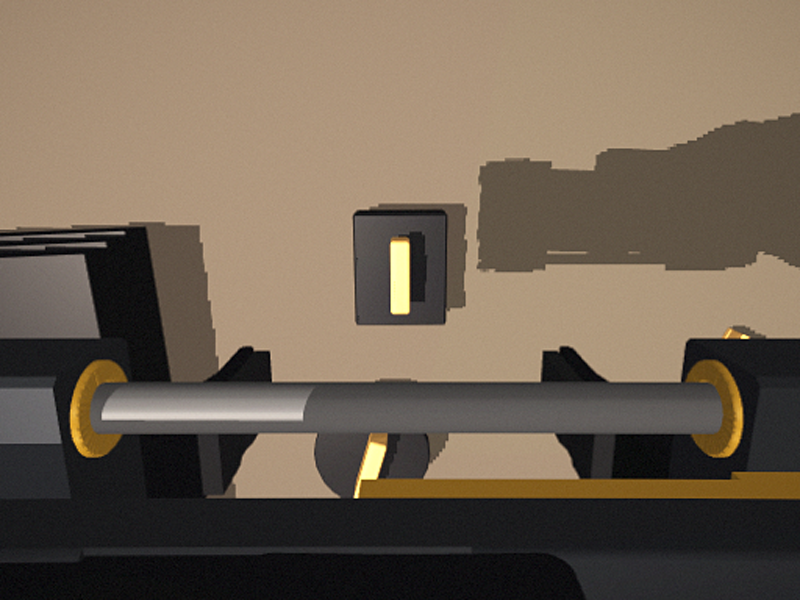

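The dish is square to the tool. Its lid corners are at (354,212), (446,212), (446,324) and (356,325), with the knob centred at (400.5,276).

```bash
python3 - <<'E'
from h import *
import pickle
s=pickle.load(open("s1.pkl","rb"));c=cam("wrist",s);k=.64
b=lambda u,v,z:back(c,(u*k,v*k),z)[:2].round(4)
print("knob",b(400.5,276,.06),b(400,238,.06),b(401,314,.06))
L=[b(*p,.036) for p in[(354,212),(446,212),(446,324),(356,325)]];print(L,np.mean(L,0))
E
```

```text
knob [ 0.436  -0.3388] [ 0.4126 -0.3403] [ 0.4603 -0.3373]
[array([ 0.4004, -0.3708]), array([ 0.3973, -0.3117]), array([ 0.4722, -0.3063]), array([ 0.4761, -0.3672])] [ 0.4365 -0.339 ]
```

```bash
python3 -m inch '[{"hand":0,"slide":[-0.2,-0.27,-6],"yaw":0.01},{"hand":0,"slide":[-0.2,-0.27,-12],"yaw":0.01},{"hand":0,"slide":[-0.2,-0.27,-16],"yaw":0.01},{"hand":0,"slide":[-0.2,-0.27,-18.2],"yaw":0.01},{"hand":0,"slide":[-0.2,-0.27,-18.2],"yaw":0.01},{"hand":1,"slide":[-0.2,-0.27,-18.2],"yaw":0.01},{"hand":1,"slide":[-0.2,-0.27,-18.2],"yaw":0.01},{"hand":1,"slide":[-0.2,-0.27,-18.2],"yaw":0.01},{"hand":1,"slide":[-0.2,-0.27,-18.2],"yaw":0.01},{"hand":1,"slide":[-0.2,-0.27,-18.2],"yaw":0.01}]'
```

```text
time_s: 2.28
tcp_pos: [0.4367, -0.3386, 0.1105]
ee_rot: [[-0.998, -0.064, 0.0], [-0.064, 0.998, -0.0], [-0.0, -0.0, -1.0]]
wrist_force: [0.9, 1.0, 0.6]
gripper_width: 0.521
```

```bash
python3 -m inch '[{"hand":1,"slide":[0,0,0],"yaw":0},{"hand":1,"slide":[0,0,0],"yaw":0},{"hand":1,"slide":[0,0,0],"yaw":0},{"hand":1,"slide":[0,0,0],"yaw":0},{"hand":1,"slide":[0,0,0],"yaw":0},{"hand":1,"slide":[0,0,0],"yaw":0}]'; python3 -m inch '[{"hand":1,"slide":[0,0,2],"yaw":0},{"hand":1,"slide":[0,0,7],"yaw":0},{"hand":1,"slide":[0,0,13],"yaw":0},{"hand":1,"slide":[4,3,18],"yaw":-0.15},{"hand":1,"slide":[8,6,18],"yaw":-0.3},{"hand":1,"slide":[12,9,18],"yaw":-0.43},{"hand":1,"slide":[13.6,10,18],"yaw":-0.43},{"hand":1,"slide":[13.6,10,18],"yaw":-0.43},{"hand":1,"slide":[13.6,10,18],"yaw":-0.43}]';  python3 - <<'E'
from h import *
import pickle
s=sense();im=capture("wrist");pickle.dump(s,open("s2.pkl","wb"));cv2.imwrite("pics/w2.png",im)
cv2.imwrite("pics/w2b.png",cv2.resize(im,(800,600),interpolation=cv2.INTER_CUBIC));print(s["joint_velocities"].round(2))
E
```

```text
time_s: 3.02
tcp_pos: [0.4367, -0.3387, 0.1102]
ee_rot: [[-0.998, -0.064, 0.0], [-0.064, 0.998, -0.0], [-0.0, -0.0, -1.0]]
wrist_force: [-0.2, 0.6, 0.1]
gripper_width: 0.134
time_s: 4.15
tcp_pos: [0.5715, -0.2392, 0.2897]
ee_rot: [[-0.934, 0.358, -0.002], [0.358, 0.934, 0.0], [0.002, -0.0, -1.0]]
wrist_force: [0.1, 0.1, -0.8]
gripper_width: 0.134
[-0.58 -0.48  0.04  0.1   0.23 -0.15]
```

View pics/w2b.png

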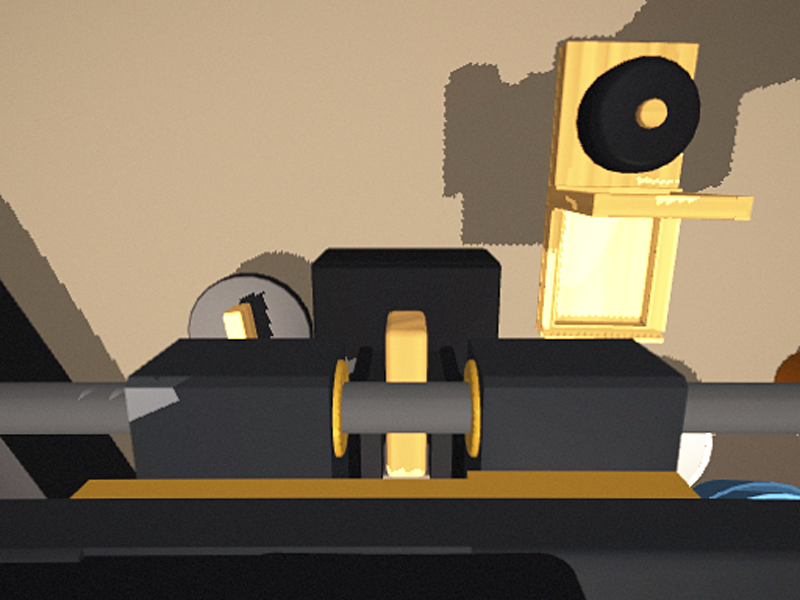

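The carrier is fully visible: pot at (650,113), handle bar from (600,205) to (752,208), and well rim between (545,210) and (663,342). I'll enlarge the well and handle to measure them.

```bash
python3 -c "
import cv2
im=cv2.imread('pics/w2.png');cv2.imwrite('pics/w2c.png',cv2.resize(im[110:230,330:490],(800,600),interpolation=cv2.INTER_CUBIC))"
```

```text
(no output)
```

View pics/w2c.png

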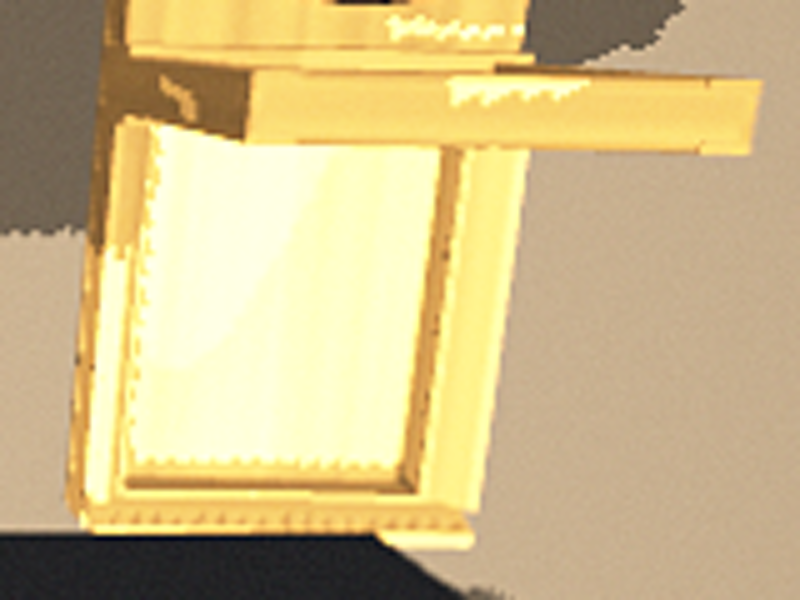

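```bash
cat > fit.py <<'E'
from h import *
import pickle
from scipy.optimize import least_squares
s=pickle.load(open("s2.pkl","rb"));c=cam("wrist",s)
px=lambda u,v:(330+u/5,110+v/5)
F=[((-.006,-.041,.098),(250,70),3),((.006,-.041,.098),(245,143),3),((-.006,.041,.098),(763,80),3),((.006,.041,.098),(752,155),3),
((None,.044,.026),(530,150),1),((None,.044,.026),(505,330),1),((None,.033,.005),(438,170),1),((None,.033,.005),(405,450),1),((.088,None,.005),(250,467),1)]
def res(p,F=F):
    Q=R.from_euler("z",p[2]).as_matrix();o=[]
    for P,u,w in F:
        q=Q.T@(back(c,px(*u),P[2])-[p[0],p[1],0])
        o+=[1000*(q[i]-P[i]) for i in(0,1) if P[i] is not None]
    return np.array(o)
for G in (F,F[:4]):
    r=least_squares(lambda p:res(p,G),[.577,-.091,-.37]);p=r.x
    print(p.round(4),np.degrees(p[2]),r.fun.round(1), "well",(p[:2]+.048*np.array([np.cos(p[2]),np.sin(p[2])])).round(4))
q=R.from_euler("z",p[2]).as_matrix().T@(back(c,(650*.64,113*.64),.062)-[p[0],p[1],0]);print("pot",q.round(4))
t=s["ee_rot"];print("tool yaw",np.degrees(np.arctan2(-t[1,0],-t[0,0])),s["tcp_pos"].round(4))
E
python3 fit.py
```

```text
[ 0.5771 -0.0918 -0.3855] -22.088585689128223 [ 0.3 -0.5  0.1 -0.1  0.6  0.6  0.7  0.9 -1.6 -1.5  0.7  1.4 -1.8] well [ 0.6216 -0.1099]
[ 0.5776 -0.0917 -0.3902] -22.357117014015277 [ 0.1 -0.7 -0.2 -0.3  0.   0.3  0.1  0.7] well [ 0.622 -0.11 ]
pot [-0.05   -0.0025  0.062 ]
tool yaw -21.002193846640886 [ 0.5715 -0.2392  0.2897]
```

```bash
python3 -m inch '[{"hand":1,"slide":[2,6,0],"yaw":-0.019},{"hand":1,"slide":[5.02,11,0],"yaw":-0.019},{"hand":1,"slide":[5.02,12.92,0],"yaw":-0.019},{"hand":1,"slide":[5.02,12.92,-5],"yaw":-0.019},{"hand":1,"slide":[5.02,12.92,-10],"yaw":-0.019},{"hand":1,"slide":[5.02,12.92,-13.8],"yaw":-0.019},{"hand":1,"slide":[5.02,12.92,-13.8],"yaw":-0.019},{"hand":1,"slide":[5.02,12.92,-13.8],"yaw":-0.019}]';  python3 - <<'E'
from h import *
import pickle
s=sense();im=capture("wrist");pickle.dump(s,open("s3.pkl","wb"));cv2.imwrite("pics/w3.png",im)
cv2.imwrite("pics/w3b.png",cv2.resize(im,(800,600),interpolation=cv2.INTER_CUBIC))
cv2.imwrite("pics/t3b.png",cv2.resize(capture("top")[150:260,190:340],(750,550),interpolation=cv2.INTER_CUBIC))
print(s["tcp_pos"])
E
```

```text
time_s: 5.2
tcp_pos: [0.6236, -0.1103, 0.1543]
ee_rot: [[-0.927, 0.376, 0.003], [0.376, 0.927, -0.001], [-0.003, 0.001, -1.0]]
wrist_force: [0.0, -0.4, -1.8]
gripper_width: 0.134
[ 0.62361759 -0.11028465  0.15433459]
```

View pics/w3b.png

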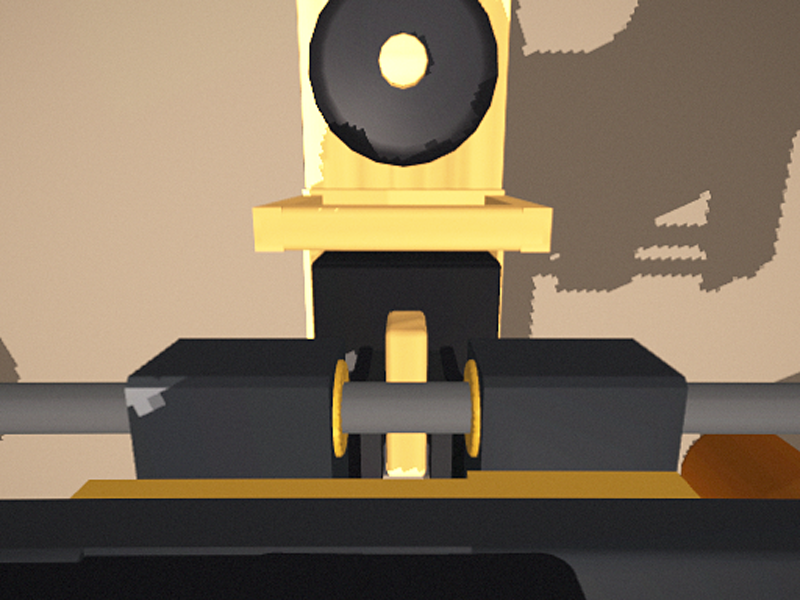

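The dish is lined up with the carrier, and the handle bar corners are at (256,207), (257,251), (551,208) and (551,251). I'll check the along-bar offset before lowering.

```bash
python3 - <<'E'
from h import *
import pickle
s=pickle.load(open("s3.pkl","rb"));c=cam("wrist",s)
B=[back(c,(u*.64,v*.64),.098) for u,v in[(256,207),(257,251),(551,208),(551,251)]]
T=[(s["ee_rot"].T@(b-s["tcp_pos"]))[:2].round(4) for b in B];print(T,np.mean(T,0))
print(np.mean(B,0))
D=[back(c,(u*.64,v*.64),s["tcp_pos"][2]-.110+.036) for u,v in[(317,265),(498,265)]]
print([(s["ee_rot"].T@(b-s["tcp_pos"]))[:2].round(4) for b in D])
E
```

```text
[array([ 0.0561, -0.0407]), array([ 0.0439, -0.0413]), array([0.0557, 0.0402]), array([0.0439, 0.041 ])] [ 0.0499 -0.0002]
[ 0.5774891  -0.09173442  0.098     ]
[array([ 0.0369, -0.0276]), array([0.0368, 0.0294])]
```

```bash
python3 -m inch '[{"hand":1,"slide":[-0.18,0.07,0],"yaw":0},{"hand":1,"slide":[-0.18,0.07,-1],"yaw":0},{"hand":1,"slide":[-0.18,0.07,-1.8],"yaw":0},{"hand":1,"slide":[-0.18,0.07,-2.4],"yaw":0},{"hand":1,"slide":[-0.18,0.07,-2.8],"yaw":0},{"hand":1,"slide":[-0.18,0.07,-3.2],"yaw":0},{"hand":1,"slide":[-0.18,0.07,-3.2],"yaw":0}]'; python3 -m inch '[{"hand":1,"slide":[0,0,-0.3],"yaw":0},{"hand":1,"slide":[0,0,-0.6],"yaw":0},{"hand":1,"slide":[0,0,-0.75],"yaw":0},{"hand":1,"slide":[0,0,-0.75],"yaw":0}]'
```

```text
time_s: 6.18
tcp_pos: [0.6209, -0.1087, 0.1198]
ee_rot: [[-0.927, 0.376, -0.001], [0.376, 0.927, -0.0], [0.001, -0.0, -1.0]]
wrist_force: [-0.1, 0.1, -1.3]
gripper_width: 0.133
time_s: 6.68
tcp_pos: [0.6212, -0.1087, 0.1152]
ee_rot: [[-0.927, 0.375, 0.001], [0.375, 0.927, -0.001], [-0.001, -0.0, -1.0]]
wrist_force: [-4.6, 1.7, 9.2]
gripper_width: 0.138
```

```bash
python3 -m inch '[{"hand":0.6,"slide":[0,0,0.1],"yaw":0},{"hand":0.6,"slide":[0,0,0.1],"yaw":0},{"hand":0.6,"slide":[0,0,0.1],"yaw":0},{"hand":0.6,"slide":[0,0,0.1],"yaw":0},{"hand":0.6,"slide":[0,0,0.1],"yaw":0},{"hand":0.6,"slide":[0,0,3],"yaw":0},{"hand":0.4,"slide":[0,0,8],"yaw":0},{"hand":0.4,"slide":[0,0,14],"yaw":0},{"hand":0.4,"slide":[5.5,-2.2,17],"yaw":0},{"hand":0.4,"slide":[5.5,-2.2,17],"yaw":0}]';  python3 - <<'E'
from h import *
import pickle
s=sense();im=capture("wrist");pickle.dump(s,open("s4.pkl","wb"));cv2.imwrite("pics/w4.png",im)
cv2.imwrite("pics/w4b.png",cv2.resize(im,(800,600),interpolation=cv2.INTER_CUBIC))
print(s["joints"])
E
```

```text
time_s: 7.92
tcp_pos: [0.6789, -0.1318, 0.2853]
ee_rot: [[-0.926, 0.377, 0.007], [0.377, 0.926, -0.001], [-0.006, 0.002, -1.0]]
wrist_force: [-0.2, -0.2, -0.1]
gripper_width: 0.595
[ 2.39022525e+00  2.86986970e+01  1.01495048e+01  5.02474948e-02
 -7.10634696e+01 -1.14535626e+02]
```

View pics/w4b.png

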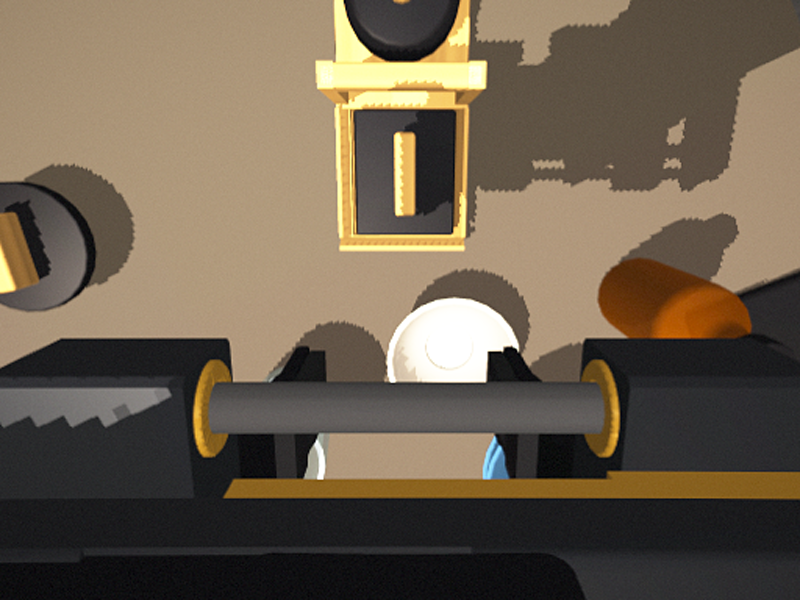

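The dish sits level and square in the well, lid at (355–457,110–235). The handle bar's top face is centred at about (401.5,72.5).

```bash
python3 - <<'E'
from h import *
import pickle
s=pickle.load(open("s4.pkl","rb"));c=cam("wrist",s)
f=lambda u,v,z:back(c,(u*.64,v*.64),z)
h=f(401.5,72.5,.098);print("handle",h, "delta cm",(h-s["tcp_pos"])*100)
d=f(487,62,.098)-f(316,61,.098);a=np.degrees(np.arctan2(d[1],d[0]))-90;print("yaw",a)
e=f(467,106,.026)-f(463,246,.026);print(np.degrees(np.arctan2(-e[1],-e[0])))
k=f(404,174,.065);q=R.from_euler("z",-22.1,degrees=True).as_matrix().T@(k-h);print("knob in carrier",q)
t=s["ee_rot"];print(np.degrees(np.arctan2(-t[1,0],-t[0,0])))
# case refined from top image
E
```

```text
handle [ 0.57611796 -0.09130509  0.098     ] delta cm [-10.2769384    4.04927823 -18.72999064]
yaw -22.460263682165348
-22.2571238747631
knob in carrier [ 0.04820967  0.00108841 -0.033     ]
-22.129637030861105
```

```bash
python3 -m inch '[{"hand":0.4,"slide":[-3,1.2,0],"yaw":0.18},{"hand":0.4,"slide":[-6,2.4,0],"yaw":0.36},{"hand":0.4,"slide":[-9,3.5,0],"yaw":0.54},{"hand":0.4,"slide":[-10.2,4,0],"yaw":0.72},{"hand":0.4,"slide":[-10.2,4,0],"yaw":0.9},{"hand":0.4,"slide":[-10.2,4,0],"yaw":1.08},{"hand":0.4,"slide":[-10.2,4,0],"yaw":1.26},{"hand":0.4,"slide":[-10.2,4,0],"yaw":1.44},{"hand":0.4,"slide":[-10.2,4,0],"yaw":1.568},{"hand":0.4,"slide":[-10.2,4,0],"yaw":1.568}]'; python3 -m inch '[{"hand":0.4,"slide":[0,0,-5],"yaw":0},{"hand":0.4,"slide":[0,0,-10],"yaw":0},{"hand":0.4,"slide":[0,0,-12],"yaw":0},{"hand":0.4,"slide":[0,0,-12],"yaw":0},{"hand":0.4,"slide":[0,0,-12],"yaw":0}]'; python3 -c "
from station import *
print(sense()['joints'])"
```

```text
time_s: 9.22
tcp_pos: [0.5728, -0.0906, 0.2815]
ee_rot: [[-0.38, -0.925, -0.003], [-0.925, 0.38, 0.0], [0.001, 0.003, -1.0]]
wrist_force: [-0.3, 0.3, -0.2]
gripper_width: 0.601
time_s: 9.85
tcp_pos: [0.5745, -0.0907, 0.1637]
ee_rot: [[-0.379, -0.925, 0.002], [-0.925, 0.379, -0.0], [-0.0, -0.001, -1.0]]
wrist_force: [0.6, -0.4, 1.1]
gripper_width: 0.598
[ 6.98507341e+00  2.48262646e+01 -1.54918656e+01  3.05070825e-02
 -4.95975487e+01 -2.92636894e+01]
```

```bash
python3 -m inch '[{"hand":0.4,"slide":[0.2,-0.07,-1.2],"yaw":0},{"hand":0.4,"slide":[0.2,-0.07,-2.3],"yaw":0},{"hand":0.4,"slide":[0.2,-0.07,-2.3],"yaw":0},{"hand":1,"slide":[0.2,-0.07,-2.3],"yaw":0},{"hand":1,"slide":[0.2,-0.07,-2.3],"yaw":0},{"hand":1,"slide":[0.2,-0.07,-2.3],"yaw":0},{"hand":1,"slide":[0.2,-0.07,-2.3],"yaw":0},{"hand":1,"slide":[0.2,-0.07,-2.3],"yaw":0},{"hand":1,"slide":[0.2,-0.07,-2.3],"yaw":0},{"hand":1,"slide":[0.2,-0.07,-2.3],"yaw":0}]'
```

```text
time_s: 11.1
tcp_pos: [0.5765, -0.0915, 0.1399]
ee_rot: [[-0.378, -0.926, 0.001], [-0.926, 0.378, -0.0], [-0.0, -0.001, -1.0]]
wrist_force: [2.5, -0.6, 0.5]
gripper_width: 0.136
```

```bash
python3 -m inch '[{"hand":1,"slide":[0,0,1],"yaw":0},{"hand":1,"slide":[0,0,4],"yaw":0},{"hand":1,"slide":[0,0,8],"yaw":0},{"hand":1,"slide":[0,0,12],"yaw":0},{"hand":1,"slide":[0,0,16],"yaw":0},{"hand":1,"slide":[0,3,19],"yaw":0.1},{"hand":1,"slide":[-1,8,19],"yaw":0.2},{"hand":1,"slide":[-1,13,19],"yaw":0.3},{"hand":1,"slide":[-2,18,19],"yaw":0.4},{"hand":1,"slide":[-2,23,19],"yaw":0.5}]'; python3 -m inch '[{"hand":1,"slide":[-0.5,5,0],"yaw":0.06},{"hand":1,"slide":[-0.9,10,0],"yaw":0.06},{"hand":1,"slide":[-0.9,14,0],"yaw":0.06},{"hand":1,"slide":[-0.9,15.2,0],"yaw":0.06},{"hand":1,"slide":[-0.9,15.2,0],"yaw":0.06},{"hand":1,"slide":[-0.9,15.2,0],"yaw":0.06}]';  python3 - <<'E'
from h import *
import pickle
s=sense();im=capture("wrist");pickle.dump(s,open("s5.pkl","wb"));cv2.imwrite("pics/w5.png",im)
cv2.imwrite("pics/w5b.png",cv2.resize(im,(800,600),interpolation=cv2.INTER_CUBIC))
E
```

```text
time_s: 12.35
tcp_pos: [0.554, 0.1397, 0.3288]
ee_rot: [[0.115, -0.993, -0.004], [-0.993, -0.115, -0.001], [0.0, 0.004, -1.0]]
wrist_force: [1.0, 1.2, -4.9]
gripper_width: 0.132
time_s: 13.1
tcp_pos: [0.5467, 0.2893, 0.3294]
ee_rot: [[0.17, -0.985, -0.002], [-0.985, -0.17, -0.001], [0.001, 0.002, -1.0]]
wrist_force: [0.4, -1.1, -5.1]
gripper_width: 0.134
```

View pics/w5b.png

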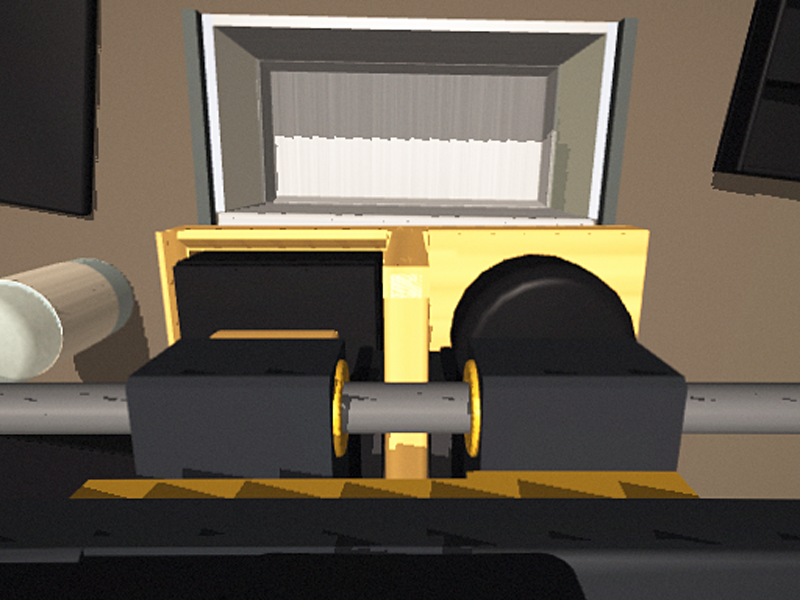

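The whole bay is visible, with inner top corners near (215,28) and (606,35), and the held carrier is level below it. I'll enlarge the bay.

```bash
python3 -c "
import cv2
im=cv2.imread('pics/w5.png')
a=cv2.resize(im[0:160,110:260],(600,640)[:2],interpolation=cv2.INTER_CUBIC)
L=cv2.resize(im[0:150,115:215],None,fx=4,fy=4,interpolation=cv2.INTER_CUBIC);Rr=cv2.resize(im[0:150,320:420],None,fx=4,fy=4,interpolation=cv2.INTER_CUBIC)
cv2.imwrite('pics/w5c.png',cv2.hconcat([L,Rr]))"
```

```text
(no output)
```

View pics/w5c.png

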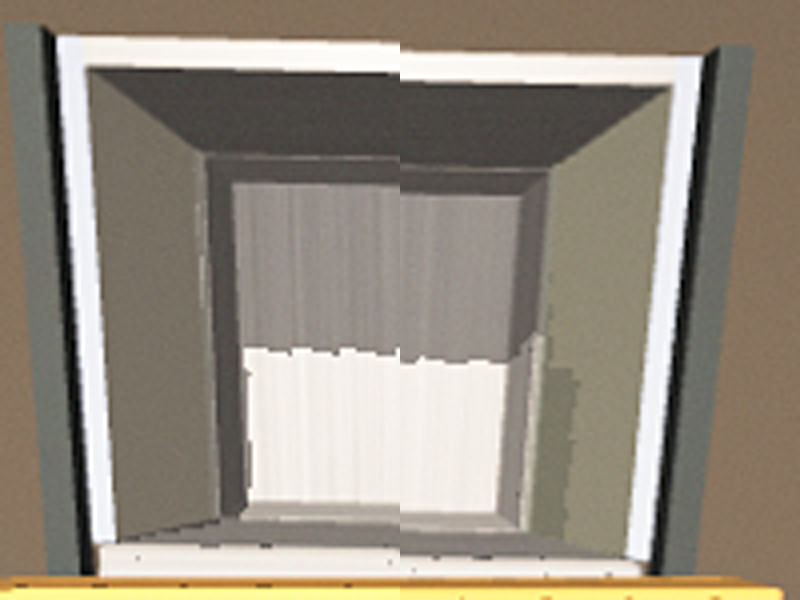

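```bash
python3 - <<'E'
from h import *
import pickle
from scipy.optimize import least_squares
s=pickle.load(open("s5.pkl","rb"));c=cam("wrist",s)
px=lambda u,v:(115+u/4,v/4) if u<400 else (320+(u-400)/4,v/4)
F=[((.103,-.048,.115),(88,68)),((-.103,-.048,.115),(672,86)),((.103,.048,.115),(115,542)),((-.103,.048,.115),(628,560)),
((.0985,-.0435,.012),(232,182)),((-.0985,-.0435,.012),(522,195)),((.0985,.0435,.012),(247,503)),((-.0985,.0435,.012),(498,513))]
def res(p,G):
    Q=R.from_euler("z",p[2]).as_matrix();o=[]
    for P,u in G: o+=list(1000*(Q.T@(back(c,px(*u),P[2])-[p[0],p[1],0])-P)[:2])
    return np.array(o)
for G in(F,F[:4],F[4:]):
    r=least_squares(lambda p:res(p,G),[.56,.2,.17]);p=r.x;print(p.round(4),np.degrees(p[2]),r.fun.round(1))
t=s["ee_rot"];print("tool jaw yaw",np.degrees(np.arctan2(-t[1,1],-t[0,1])),s["tcp_pos"].round(4))
zr=s["tcp_pos"][2]-.1399
for u,v,z in[(160,231,.026),(648,230,.026),(385,265,.098),(429,265,.098)]:
    print((t.T@(back(c,(u*.64,v*.64),zr+z)-s["tcp_pos"])).round(4))
E
```

```text
[0.5591 0.2025 0.1535] 8.793512477706008 [-0.3  0.2  0.6  0.   0.6 -0.5 -0.2  0.1  0.1 -0.1 -0.3 -0.  -0.2  0.3
 -0.4 -0.1]
[0.5592 0.2025 0.1525] 8.735166960606936 [-0.5  0.3  0.5 -0.   0.4 -0.3 -0.4  0. ]
[0.5589 0.2025 0.1546] 8.858334757256005 [ 0.3 -0.2 -0.1  0.   0.   0.2 -0.2  0. ]
tool jaw yaw 9.793557555513482 [0.5467 0.2893 0.3294]
[ 0.042  -0.094   0.1138]
[0.0422 0.0934 0.1141]
[ 0.0413 -0.005   0.0419]
[0.0413 0.0062 0.0419]
```

```bash
python3 -m inch '[{"hand":1,"slide":[0.6,-4,0],"yaw":-0.0175},{"hand":1,"slide":[1.1,-7.5,0],"yaw":-0.0175},{"hand":1,"slide":[1.24,-8.68,0],"yaw":-0.0175},{"hand":1,"slide":[1.24,-8.68,-2],"yaw":-0.0175},{"hand":1,"slide":[1.24,-8.68,-4],"yaw":-0.0175},{"hand":1,"slide":[1.24,-8.68,-4],"yaw":-0.0175},{"hand":1,"slide":[1.24,-8.68,-4],"yaw":-0.0175}]'; python3 -c "
from station import *
import numpy as np
s=sense();t=s['ee_rot'];print(s['tcp_pos'],np.degrees(np.arctan2(-t[1,1],-t[0,1])),s['joint_velocities'].round(2))"
```

```text
time_s: 14.02
tcp_pos: [0.56, 0.2037, 0.2909]
ee_rot: [[0.154, -0.988, 0.002], [-0.988, -0.154, 0.001], [-0.0, -0.002, -1.0]]
wrist_force: [0.5, 0.0, -5.0]
gripper_width: 0.136
[0.55996966 0.20374983 0.29088008] 8.854092290210733 [ 0.25 -0.48  0.76  0.04  0.12  0.02]
```

```bash
python3 -m inch '[{"hand":1,"slide":[-0.08,-0.12,-1],"yaw":0},{"hand":1,"slide":[-0.08,-0.12,-3],"yaw":0},{"hand":1,"slide":[-0.08,-0.12,-5],"yaw":0},{"hand":1,"slide":[-0.08,-0.12,-7],"yaw":0},{"hand":1,"slide":[-0.08,-0.12,-9],"yaw":0},{"hand":1,"slide":[-0.08,-0.12,-10.5],"yaw":0},{"hand":1,"slide":[-0.08,-0.12,-11.5],"yaw":0},{"hand":1,"slide":[-0.08,-0.12,-11.5],"yaw":0}]'
```

```text
time_s: 15.02
tcp_pos: [0.5584, 0.2024, 0.1741]
ee_rot: [[0.154, -0.988, -0.001], [-0.988, -0.154, -0.001], [0.001, 0.001, -1.0]]
wrist_force: [0.2, 0.4, -4.9]
gripper_width: 0.137
```

```bash
python3 -m inch '[{"hand":1,"slide":[0.04,0,-0.6],"yaw":0},{"hand":1,"slide":[0.04,0,-1.1],"yaw":0},{"hand":1,"slide":[0.04,0,-1.6],"yaw":0},{"hand":1,"slide":[0.04,0,-2.0],"yaw":0},{"hand":1,"slide":[0.04,0,-2.25],"yaw":0},{"hand":1,"slide":[0.04,0,-2.25],"yaw":0}]'
```

```text
time_s: 15.78
tcp_pos: [0.559, 0.2027, 0.153]
ee_rot: [[0.154, -0.988, 0.0], [-0.988, -0.154, 0.0], [0.0, -0.0, -1.0]]
wrist_force: [-2.3, -0.1, 0.2]
gripper_width: 0.134
```

```bash
python3 -m inch '[{"hand":1,"slide":[0,0,-0.15],"yaw":0},{"hand":1,"slide":[0,0,-0.25],"yaw":0},{"hand":1,"slide":[0,0,-0.25],"yaw":0}]'
```

```text
time_s: 16.15
tcp_pos: [0.5594, 0.2035, 0.1523]
ee_rot: [[0.155, -0.988, 0.003], [-0.988, -0.155, 0.002], [-0.001, -0.003, -1.0]]
wrist_force: [-6.6, 1.9, 8.4]
gripper_width: 0.131
```

```bash
python3 -m inch '[{"hand":0.4,"slide":[0,0,0.1],"yaw":0},{"hand":0.4,"slide":[0,0,0.1],"yaw":0},{"hand":0.4,"slide":[0,0,0.1],"yaw":0},{"hand":0.4,"slide":[0,0,0.1],"yaw":0},{"hand":0.4,"slide":[0,0,0.1],"yaw":0},{"hand":0.4,"slide":[0,0,2],"yaw":0},{"hand":0.4,"slide":[0,0,6],"yaw":0},{"hand":1,"slide":[0,0,12],"yaw":0},{"hand":1,"slide":[0,0,18],"yaw":0},{"hand":1,"slide":[0,0,24.8],"yaw":0}]'; python3 -m inch '[{"hand":1,"slide":[-0.9,6,0],"yaw":0},{"hand":1,"slide":[-1.7,11,0],"yaw":0},{"hand":1,"slide":[-2.3,14.8,0],"yaw":0},{"hand":1,"slide":[-2.3,14.8,0],"yaw":0},{"hand":1,"slide":[-2.3,14.8,0],"yaw":0}]';  python3 - <<'E'
from h import *
import pickle
s=sense();im=capture("wrist");pickle.dump(s,open("s6.pkl","wb"));cv2.imwrite("pics/w6.png",im)
cv2.imwrite("pics/w6b.png",cv2.resize(im,(800,600),interpolation=cv2.INTER_CUBIC))
E
```

```text
time_s: 17.4
tcp_pos: [0.5586, 0.2023, 0.3941]
ee_rot: [[0.154, -0.988, -0.0], [-0.988, -0.154, -0.0], [0.0, 0.0, -1.0]]
wrist_force: [0.6, 1.0, -0.8]
gripper_width: 0.348
time_s: 18.02
tcp_pos: [0.536, 0.3503, 0.392]
ee_rot: [[0.154, -0.988, -0.0], [-0.988, -0.154, -0.001], [0.001, 0.0, -1.0]]
wrist_force: [0.4, -0.9, -0.4]
gripper_width: 0.003
```

View pics/w6b.png

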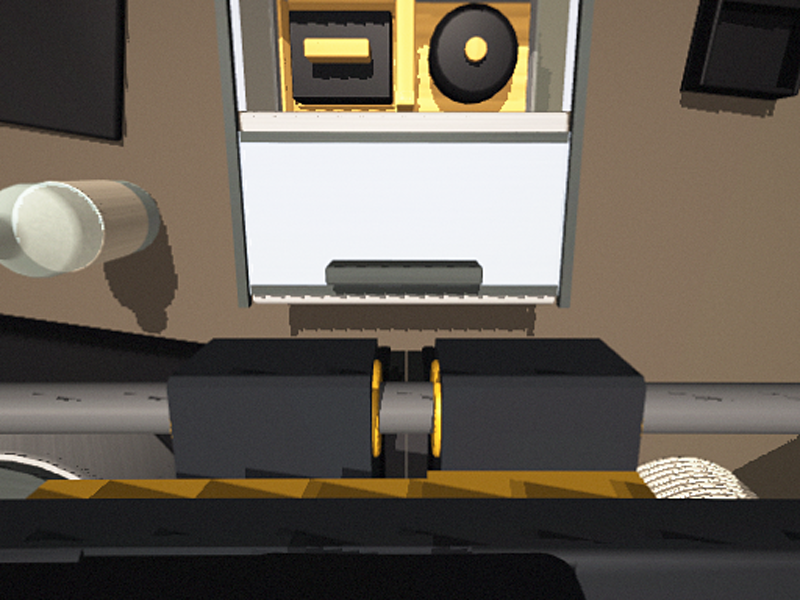

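The carrier sits square in the bay, with the dish at (340,55) and pot at (475,50). The pull's top face spans (326–482, 267–286). Next I'll check the pull position and clearance to the big pot behind the case.

```bash
python3 - <<'E'
from h import *
import pickle
s=pickle.load(open("s6.pkl","rb"));c=cam("wrist",s)
Q=R.from_euler("z",8.8,degrees=True).as_matrix();o=np.array([.5591,.2025,0])
f=lambda u,v,z,c=c:(Q.T@(back(c,(u*.64,v*.64),z)-o)).round(4)[:2]
print("pull",f(326,267,.152),f(482,267,.152),f(328,286,.152),f(482,286,.152))
print("dish knob",f(337,49,.077),"pot",f(476,49,.074),"handle",f(405,50,.11))
for y in(.165,.175,.18): print(y,(o+Q@[0,y,0]).round(4))
t=cam("top")
for z in(.1,.2,.3): print("bigpot",z,f(80,365,z,t),f(60,300,z,t),f(60,430,z,t))
E
```

```text
pull [0.0496 0.1441] [-0.0487  0.1441] [0.0487 0.1563] [-0.0491  0.1563]
dish knob [0.0475 0.0028] pot [-0.0503  0.0022] handle [-0.0002  0.01  ]
0.165 [0.5339 0.3656 0.    ]
0.175 [0.5323 0.3754 0.    ]
0.18 [0.5316 0.3804 0.    ]
bigpot 0.1 [-0.0224  0.2691] [0.0931 0.2889] [-0.125   0.3171]
bigpot 0.2 [-0.03    0.2286] [0.0765 0.2469] [-0.1245  0.2728]
bigpot 0.3 [-0.0375  0.1881] [0.0599 0.2048] [-0.1241  0.2286]
```

```bash
python3 -m inch '[{"hand":1,"slide":[-0.37,2.51,0],"yaw":0},{"hand":1,"slide":[-0.37,2.51,-6],"yaw":0},{"hand":1,"slide":[-0.37,2.51,-12],"yaw":0},{"hand":1,"slide":[-0.37,2.51,-16],"yaw":0},{"hand":1,"slide":[-0.37,2.51,-18],"yaw":0},{"hand":1,"slide":[-0.37,2.51,-19.1],"yaw":0},{"hand":1,"slide":[-0.37,2.51,-19.1],"yaw":0},{"hand":1,"slide":[-0.37,2.51,-19.1],"yaw":0}]'
```

```text
time_s: 19.08
tcp_pos: [0.5329, 0.3761, 0.2027]
ee_rot: [[0.154, -0.988, 0.002], [-0.988, -0.154, 0.002], [-0.001, -0.002, -1.0]]
wrist_force: [-0.4, -0.2, 0.9]
gripper_width: 0.004
```

```bash
python3 -m inch '[{"hand":1,"slide":[0.1,-0.7,0],"yaw":0},{"hand":1,"slide":[0.23,-1.5,0],"yaw":0},{"hand":1,"slide":[0.39,-2.5,0],"yaw":0},{"hand":1,"slide":[0.6,-3.9,0],"yaw":0},{"hand":1,"slide":[0.82,-5.3,0],"yaw":0},{"hand":1,"slide":[1.03,-6.7,0],"yaw":0},{"hand":1,"slide":[1.25,-8.1,0],"yaw":0},{"hand":1,"slide":[1.42,-9.2,0],"yaw":0},{"hand":1,"slide":[1.53,-9.9,0],"yaw":0},{"hand":1,"slide":[1.53,-9.9,0],"yaw":0}]'; python3 -m inch '[{"hand":1,"slide":[0.06,-0.4,0],"yaw":0},{"hand":1,"slide":[0.12,-0.8,0],"yaw":0},{"hand":1,"slide":[0.18,-1.2,0],"yaw":0},{"hand":1,"slide":[0.25,-1.6,0],"yaw":0},{"hand":1,"slide":[0.31,-2.0,0],"yaw":0},{"hand":1,"slide":[0.34,-2.2,0],"yaw":0},{"hand":1,"slide":[0.34,-2.2,0],"yaw":0}]'; python3 -c "
from station import *
import numpy as np
from scipy.spatial.transform import Rotation as R
s=sense();print(R.from_euler('z',-8.8,degrees=True).apply(s['tcp_pos']-[.5591,.2025,0]))"
```

```text
time_s: 20.32
tcp_pos: [0.5474, 0.2759, 0.201]
ee_rot: [[0.153, -0.988, -0.001], [-0.988, -0.153, -0.001], [0.001, 0.001, -1.0]]
wrist_force: [-1.2, 1.0, 0.2]
gripper_width: 0.006
time_s: 21.2
tcp_pos: [0.5511, 0.254, 0.2013]
ee_rot: [[0.154, -0.988, -0.0], [-0.988, -0.154, -0.001], [0.001, 0.0, -1.0]]
wrist_force: [0.3, 0.1, -0.1]
gripper_width: 0.005
[-1.52605448e-05  5.21663708e-02  2.01298726e-01]
```

```bash
python3 -m inch '[{"hand":1,"slide":[0.03,-0.2,0],"yaw":0},{"hand":1,"slide":[0.06,-0.4,0],"yaw":0},{"hand":1,"slide":[0.06,-0.4,0],"yaw":0}]'; python3 -m inch '[{"hand":1,"slide":[-0.3,2,0],"yaw":0},{"hand":1,"slide":[-0.3,2,5],"yaw":0},{"hand":1,"slide":[-0.3,2,11],"yaw":0},{"hand":1,"slide":[-0.6,4,17],"yaw":0},{"hand":1,"slide":[-1,7,19],"yaw":0},{"hand":1,"slide":[-1,7,19],"yaw":0},{"hand":1,"slide":[-1,7,19],"yaw":0}]';  python3 - <<'E'
from h import *
import pickle
s=sense();im=capture("wrist");pickle.dump(s,open("s7.pkl","wb"))
cv2.imwrite("pics/w7b.png",cv2.resize(im,(800,600),interpolation=cv2.INTER_CUBIC))
cv2.imwrite("pics/t7.png",cv2.resize(capture("side"),(800,600)))
E
```

```text
time_s: 21.58
tcp_pos: [0.5514, 0.2524, 0.2014]
ee_rot: [[0.154, -0.988, 0.001], [-0.988, -0.154, 0.004], [-0.004, -0.001, -1.0]]
wrist_force: [-2.6, 5.6, 0.4]
gripper_width: 0.005
time_s: 22.45
tcp_pos: [0.5412, 0.3206, 0.39]
ee_rot: [[0.154, -0.988, -0.002], [-0.988, -0.154, -0.002], [0.002, 0.002, -1.0]]
wrist_force: [0.2, -0.6, -0.3]
gripper_width: 0.007
```

View pics/w7b.png

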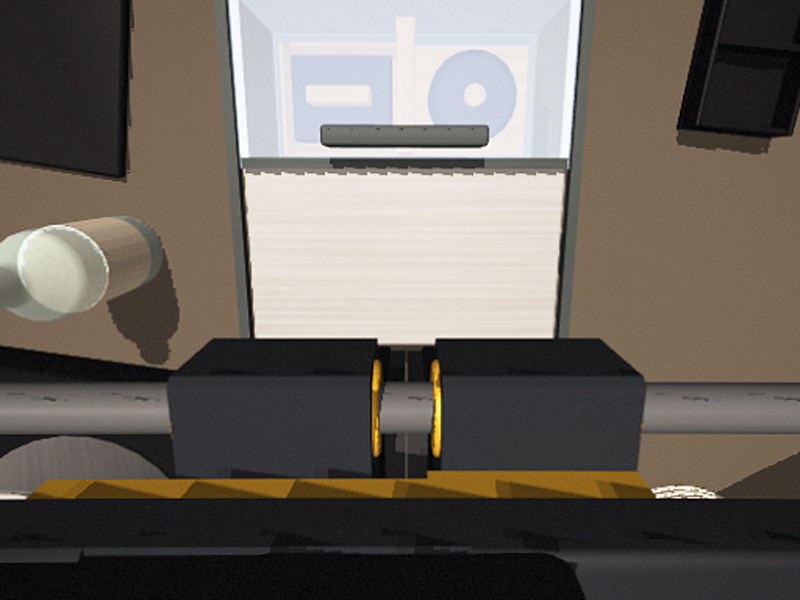

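View pics/t7.png

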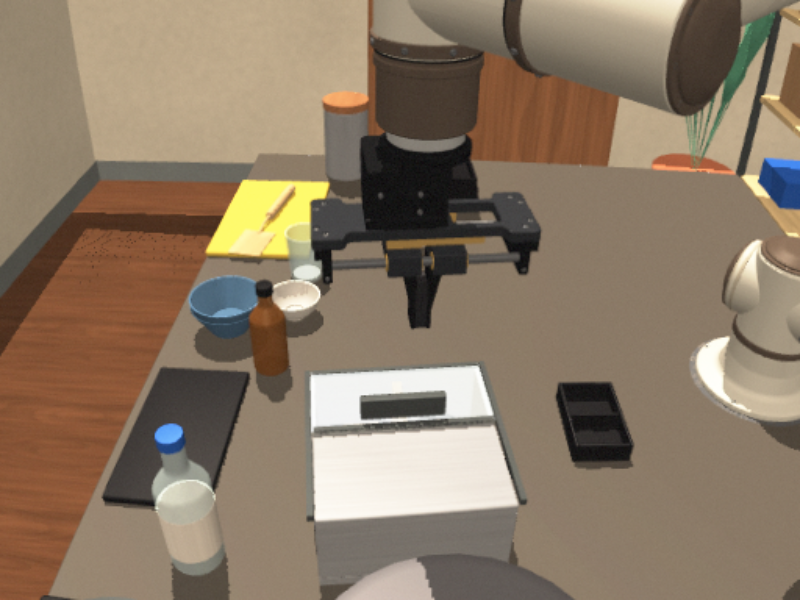

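The cover is over the bay, with the pull at (404,133) and the carrier and dish visible under it. The bottle and glass are upright where they were. One last check of the pull position, then I'll hand in.

```bash
python3 - <<'E'
from h import *
import pickle
s=pickle.load(open("s7.pkl","rb"));c=cam("wrist",s)
for v in(124,145): print(R.from_euler('z',-8.8,degrees=True).apply(back(c,(404*.64,v*.64),.152)-[.5591,.2025,0]))
print(finish_job())
E
```

```text
[0.00059581 0.02823287 0.152     ]
[0.00060132 0.04005069 0.152     ]
the job is handed in; nothing more can be done
None
```

I did all three steps in the order asked and handed the job in. The arm's clock stood at about 22.5 s of the 67 s allowed. The hand-in gives no verdict, so the result rests on my own checks:

- **Dish:** it went down into the carrier's well to the expected seated height. The close-up afterwards showed it level and square.
- **Carrier:** I lifted it by the handle and lowered it into the bay until the tool reached seated height (0.1523 m against 0.152 m expected). The picture after I let go showed it square in the bay with the dish in it.
- **Cover:** I pushed it shut with closed fingers. I couldn't see or hear the catch click. After the main push the force on the fingers dropped to zero with the cover about 2 mm from shut or less, so the catch seems to have drawn it in. Pressing further met a firm stop at about 6 N. In the last picture the pull's centre measured 34 mm from the bay centre against 35 mm for shut, which is within the calibration error.
- **Other items:** the sauce bottle and drinking glass were upright and in place in the final side view. The round bowl was hidden behind the gripper in that view, but I never touched it. The gripper was empty and about 17 cm above the case.

No check failed or disagreed with another.

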